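# Wind back the board magazine and draw the lamp module out at a slant

## Task

The long aluminium lamp module is trapped in the adjustable board magazine, its two ends under the hoods of the end panels. Wind the crank one full turn clockwise (seen from above) to back the sliding panel off, then slide the module deep into one hood, tip the other end up through the opening between the hoods and draw the module out at a slant. Finish still holding it in the gripper, at rest, with the whole module well clear above the magazine (even its lower end at least 6 cm above the hoods); leave the other things on the shelf where they are.

Things in the scene. Friction and masses are not known exactly. Their poses are not given: they have to be found in the camera images.
- rack: Board magazine, fixed. Origin on the shelf surface at its middle, z up, y along its length towards the fixed end panel. Grey base plate 130 (x) by 470 (y) by 8 mm, y = -315 to +155. A 14 mm wide rail along y, top at z = 40 mm, carries the module. Two black end panels (120 wide, 90 high), each with a hooded pocket in its middle, face each other; nothing flanks or covers the module between them.
- fixed_lip (a point): Lower edge of the fixed hood at its pocket's mouth (magazine frame 0, +91, 84 mm). The pocket runs from this mouth (y +91) 52 mm deep to the panel (y +143), is 28 mm wide inside (x -14 to +14, side cheeks 5 mm thick), and has a 6 mm thick hood from z = 84 to 90 mm, so it is 44 mm high above the rail.
- sliding_lip (a point): Lower edge of the sliding panel's hood at its mouth, moving with the panel (magazine frame x 0, z 84 mm, y = -91 mm minus 4.456 mm per rad of the crank). The sliding pocket mirrors the fixed one, 52 mm deep. The opening between the hoods is 182 mm long at crank 0, 210 mm after one turn.
- crank (a joint): Crank angle in rad, growing clockwise seen from above; starts between 0 and 0.5, stops hard at 0 and 6.9. At 0 the crank points to the magazine's -y. Turns stiffly (0.08 N m of friction, about 2 N at the knob) and stays where it is left.
- crank_axis (a point): Point on the crank's upright axis, at the grip height of the knob, 107 mm above the shelf (magazine frame x 0, y -250). The crank stands on a grey gearbox 70 x 70 mm with its top at z = 63 mm.
- crank_grip (a point): Middle of the crank's knob, an upright free-spinning black cylinder 18 mm in diameter and 40 mm tall (z = 87 to 127 mm), 45 mm from the crank's axis. The crank's steel arm lies just below it, top at z = 84 mm.
- bar: Lamp module: straight aluminium bar 240 (y) by 20 (x) by 14 mm (z) with a white strip of small square lamps on top, 0.1 to 0.17 kg. Origin at the centre of its underside, y along its length, parallel to the magazine's y to within a degree at the start. It lies loose on the rail; winding the crank may drag it along by up to 28 mm. Grip it by its 20 mm width near the middle.
- bar_end_a (a point): Centre of the module's end nearest the fixed panel (bar frame: y +120, z 7 mm).
- bar_end_b (a point): Centre of the module's end nearest the sliding panel (bar frame: y -120, z 7 mm).
- screwdriver: Bystander: yellow screwdriver, 170 mm, lying on the shelf beyond the magazine (+x side). Origin on its underside, near its middle.
- washer_tray: Bystander: round glass tray of washers, 76 mm across, 16 mm high, on the shelf beyond the magazine. Origin on its underside, near its middle.
- battery_cover: Bystander: flat grey battery cover, 40 x 68 x 5 mm, on the shelf on the robot's side of the magazine. Origin on its underside, near its middle.
- pump: Bystander: aluminium desoldering pump, 20 mm thick, 180 mm long, on the shelf to the left of the magazine. Origin on its underside, near its middle.
Mind the look-alikes: they are no part of the job. Leave any black or green look-alike of the bar alone.

How it is judged:
By the outcome, as a careful person would: the job done as asked, in the order asked, and still so for the second after the job is handed in, while the arm keeps its last pose, push and grip.
It also fails if it takes over 61 s, if anything falls off the work surface, if the arm or the gripper's body presses on something with over 40 N, if the wrist force passes 120 N, or if a joint passes its speed limit or range.

## Robot

A 6-joint arm with a two-finger parallel gripper is mounted at the origin on the work surface. World frame = base frame: x ahead of the robot, y to its left, z up, the work surface at z = 0. Lengths are in m, angles in rad, forces in N, time in s.
With the tool pointing down it reaches from about 0.375 to 0.9 m from the base axis. Payload 3.1 kg.
Tool frame: the origin (TCP) lies at the very end of the fingers, on their centre line; the grasp point (between the pads) lies 19 mm behind it; z points along the fingers, y is the line along which they close (so a half turn about z gives the same grasp; the last joint's range is limited). The gripper opens to 87 mm and grips with 3 to 60 N. Pads are 19 mm wide; open, the fingers measure 117 mm over their backs; the gripper's body (75 mm by 190 mm) begins 51 mm behind the grasp point.
Start: joints at [0.923, 0.527, 1.433, -0, 1.181, -0.178], TCP at [0.282, 0.558, 0.223] pointing down, gripper open.
Joint ranges: [-3.08, 3.08], [-0.75, 2.2], [0.22, 2.44], [-1.43, 4.57], [0, 2.65], [-2.85, 2.85]. Speed limits (rad/s): [2.79, 2.79, 3.14, 3.14, 3.14, 3.14].

## Interface

Orientations are given as a unit quaternion [x, y, z, w].
In Python, from plant import ctrl, vision gives the robot as it stands.
- The arm moves only by the tool carry_out, never from a script. Its argument "steps" is one flat list of numbers, 7 for each row, row after row: the shift along the tool's x, y, z in cm, then the turn, a rotation vector about the tool's x, y, z in degrees, then the closure in counts, from 0 (fully open) to 255 (shut). A call has 1 to 12 rows; each row shifts and turns the commanded pose from where the row before left it, along the tool's axes as they then stand; what a row does not reach is not made up. A row lasts 1/12 s, in which the tool goes at most 41.7 mm and 7.16 degrees, less where a joint would pass 70% of its speed; a pose out of reach is approached as far as the arm can. A call is refused whole if a number of a shift passes 4.17 or a number of a turn 7.16, either way. A call with a gripper value outside its range is refused whole. The fingers move at their own pace and stop on an object; "force" is the grip in N (left out, the last holds). Time passes only in rows, so rows that do not move let the fingers close. It gives the time, the measured TCP pose, the force, the opening and the grip force at its end, in the units of the state.
- ctrl.read_state(): the state, without advancing time (a new reading comes with each control period).
- vision.get_image(name): name is "side" or "top"; returns a dict with "image" (384x512x3 uint8, blue, green, red), "depth" (384x512 float32, m along the optical axis (not along the pixel's ray), 0 where there is no reading), "camera_matrix" (3x3 intrinsics, pixels), "k1" (the pictures are not rectified: a ray, as slopes to the right and down, at radius r is drawn at 1 + k1 r^2 times it, then the intrinsics apply), "position" and "attitude" of the camera in the world. Camera axes: x right, y down, z forward; pixel columns grow to the right and rows downward; lengths in m; the calibration is good to about 2 mm. A picture is of the moment at which its call begins.
- ctrl.hand_in(): hands the job in; it is judged then, once.
The state is a dict: "t": time; "qpos": joint angles; "qd": joint speeds; "joint_torque": joint torques, N m; "tcp_pos": TCP position; "eef_rot": TCP orientation; "ft_force": force on the tool from outside, world axes, zero at the start; "moment": the same for the moment, N m; "finger_gap": opening from 0.0 (shut) to 1.0 (fully open); "finger_force": force on a finger pad.
Only numpy, scipy, OpenCV 4.12 (cv2) and the standard library are available. Lean on these libraries where they do the work, as an engineer would, in place of code of your own. Each camera call takes 0.05 s, during which the arm holds its last target. There are 200 camera calls.

## Working session

There is one attempt and no reset: what is moved stays moved. The work goes in short steps, Python scripts to look and compute and a tool call to move; the robot and the scene stay as the last step left them, time stands still between calls to the robot, and variables do not carry over. Pictures are saved under pics/ and viewed, at most 10 in all, crops included, and the job is handed in when it is done.

Besides the shell and the picture viewer there is one more tool, called after "Request:" by a JSON object that holds its "op" and its "data", one argument or row to a line. carry_out: Moves the arm, as the interface text tells. Its arguments: {"type":"object","properties":{"steps":{"type":"array"},"force":{"type":"number"}},"required":["steps"]}

```bash
mkdir -p pics; ls
cat > h.py <<'E'
import numpy as np,cv2
from plant import ctrl,vision
from scipy.spatial.transform import Rotation as R
def grab(n):
    d=vision.get_image(n);return d
def rot(d):
    a=np.array(d["attitude"],float)
    return a if a.shape==(3,3) else R.from_quat(a).as_matrix()
def ray(d,u,v):
    K=np.array(d["camera_matrix"]);p=cv2.undistortPoints(np.array([[[u,v]]],float),K,np.array([d["k1"],0,0,0.]))[0,0]
    return np.array(d["position"],float),rot(d)@np.array([p[0],p[1],1])
def onz(d,u,v,z):
    o,r=ray(d,u,v);return o+r*(z-o[2])/r[2]
def bydepth(d,u,v):
    o,r=ray(d,u,v);return o+r*d["depth"][int(round(v)),int(round(u))]
def proj(d,P):
    q=rot(d).T@(np.array(P)-np.array(d["position"]));s=q[:2]/q[2];s=s*(1+d["k1"]*(s@s));K=np.array(d["camera_matrix"])
    return K[0,0]*s[0]+K[0,2],K[1,1]*s[1]+K[1,2]
E
python3 - <<'E'
from h import *
import pickle
for n in("top","side"):
    d=grab(n);pickle.dump(d,open(n+".pkl","wb"));cv2.imwrite(f"pics/{n}0.png",cv2.resize(d["image"],(800,600)))
    print(n,d["position"],d["attitude"],d["k1"],d["camera_matrix"])
print(ctrl.read_state())
E
```

```text
pics
top [0.41344192 0.11856627 1.07567786] [-0.70589157  0.70690815 -0.02262808  0.03854774] 0.04062137948554169 [[391.63353253   0.         255.5715082 ]
 [  0.         391.63353253 196.37623766]
 [  0.           0.           1.        ]]
side [-0.04324138 -0.61011725  0.7525811 ] [ 0.84386124 -0.28100564  0.13106263 -0.43790024] -0.12770403550527656 [[399.87533563   0.         255.91931929]
 [  0.         399.87533563 186.15541215]
 [  0.           0.           1.        ]]
{'t': 0.1, 'qpos': array([ 9.23505957e-01,  5.28354604e-01,  1.43373643e+00, -1.70583540e-05,
        1.18138787e+00, -1.78517385e-01]), 'qd': array([ 5.98593137e-04, -2.18880795e-03, -2.44091122e-03, -9.59220757e-04,
       -9.32450279e-05, -7.54896843e-04]), 'joint_torque': array([-8.02753311e-04, -4.40992928e+01, -1.77148747e+01,  6.33848459e-02,
        5.34937601e-02, -5.37253459e-05]), 'tcp_pos': array([0.28196872, 0.55706861, 0.22169291]), 'eef_rot': array([ 2.32243037e-01,  9.72657330e-01, -8.67027570e-04, -3.71223114e-04]), 'ft_force': array([-0.54378754,  0.32296425,  0.18227064]), 'moment': array([-0.01280922, -0.02990448, -0.0128643 ]), 'finger_force': 0.0, 'finger_gap': 0.9997546879100685}
```

View pics/top0.png

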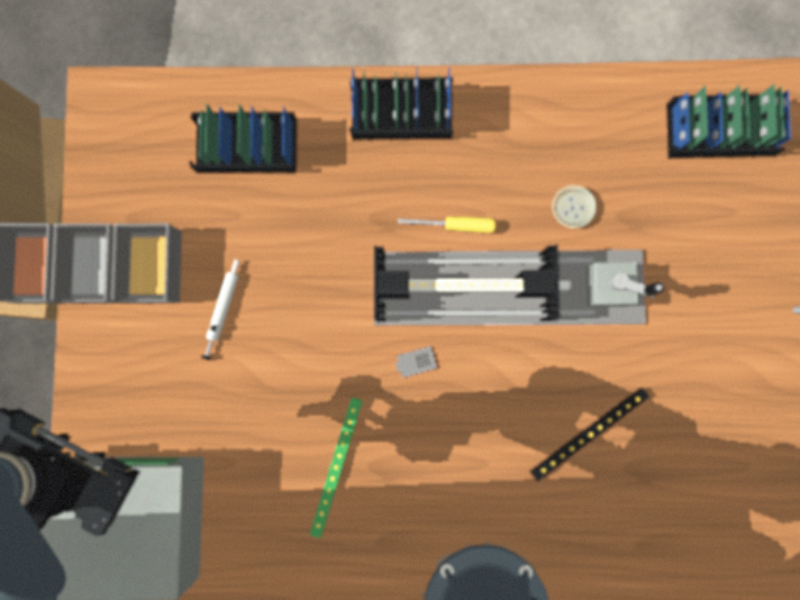

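View pics/side0.png

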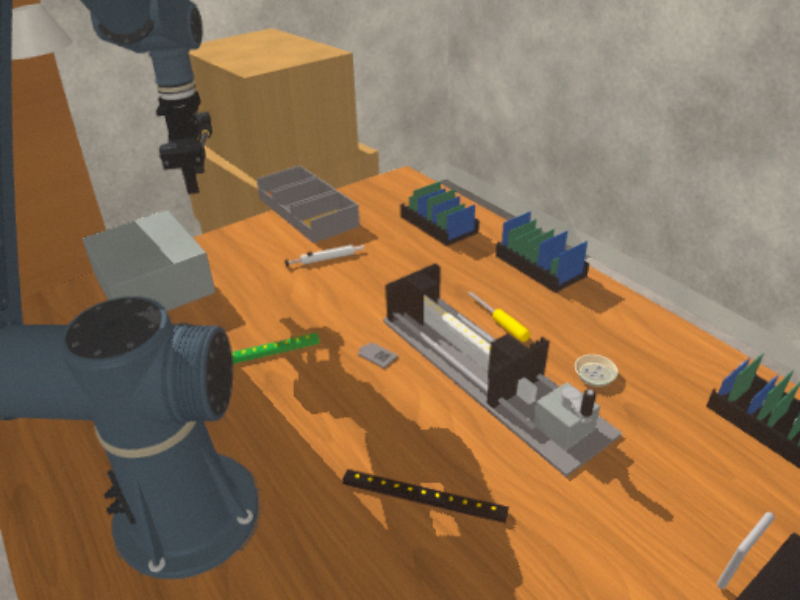

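Top view (800×600): look-alikes are the green bar (335,468), the black bar (590,435) and the white pump (222,310). The target is the white-strip bar between the black hoods at (465,285). The crank knob is at (653,288) and the gearbox at (617,283). The side view agrees: bar (465,335), knob (588,402).

```bash
cat > meas.py <<'E'
from h import *
def cloud(d):
    K=np.array(d["camera_matrix"]);h,w=d["depth"].shape
    u,v=np.meshgrid(np.arange(w),np.arange(h))
    p=cv2.undistortPoints(np.stack([u,v],-1).reshape(-1,1,2).astype(float),K,np.array([d["k1"],0,0,0.])).reshape(h,w,2)
    r=np.dstack([p,np.ones((h,w))])*d["depth"][...,None]
    return r@rot(d).T+np.array(d["position"],float)
def rect(P):
    c,s,a=cv2.minAreaRect((P[:,:2]*1000).astype(np.float32))
    return np.round(c,1),np.round(s,1),round(a,2)
E
python3 - <<'E'
from meas import *
import pickle
d=pickle.load(open("top.pkl","rb"));C=cloud(d);img=d["image"].astype(int)
roi=np.zeros(C.shape[:2],bool);roi[150:215,232:430]=1
def m(lo,hi,x=None):
    k=roi&(C[...,2]>lo)&(C[...,2]<hi)
    if x is not None:k&=x
    return k
print("shelf z",np.median(C[250:260,240:330,2]))
for n,lo,hi in(("panel/hood",.08,.1),("gearbox",.058,.068),("knob",.115,.14),("bar",.045,.06)):
    k=m(lo,hi).astype(np.uint8);N,L,S,c=cv2.connectedComponentsWithStats(k)
    for i in range(1,N):
        if S[i,4]>8:
            P=C[L==i];print(n,S[i],rect(P),"z",np.median(P[:,2]).round(4))
# base plate gray corners by ray on z=.008 : depth band
k=m(.003,.2);P=C[k];print("all",rect(P))
# white strip
w=roi&(img.min(2)>190);N,L,S,c=cv2.connectedComponentsWithStats(w.astype(np.uint8))
for i in range(1,N):
    if S[i,4]>30:print("white",S[i],rect(C[L==i]),np.median(C[L==i][:,2]))
s=pickle.load(open("side.pkl","rb"));Cs=cloud(s);Z=Cs
for n,lo,hi in(("gearbox",.058,.068),("knob",.118,.135)):
    k=((Z[...,2]>lo)&(Z[...,2]<hi)&(Z[...,0]>.45)&(Z[...,0]<.75)&(Z[...,1]<.0)&(Z[...,1]>-.25))
    if k.any():print("side",n,rect(Z[k]),k.sum())
cv2.imwrite("pics/crop_top.png",cv2.resize(d["image"][150:215,232:430],None,fx=4,fy=4,interpolation=cv2.INTER_CUBIC))
E
```

```text
shelf z -0.0009071714273835019
panel/hood [334 157  24  47 509] (array([540.8, -86. ]), array([ 58. , 117.5]), 88.75) z 0.0887
panel/hood [239 158  23  47 516] (array([539. , 155.1]), array([ 56.3, 117.8]), 89.99) z 0.0887
panel/hood [392 175  26  15 158] (array([ 535.4, -234.8]), array([65.5, 25. ]), 73.95) z 0.0838
gearbox [380 168  29  27 585] (array([ 540.6, -215.2]), array([69. , 68.2]), 89.99) z 0.0617
knob [416 181   9   7  53] (array([ 524.9, -256. ]), array([16.5, 15.3]), 84.81) z 0.1256
bar [347 168   6   5  10] (array([ 571.1, -104.5]), array([13. ,  3.4]), 59.85) z 0.0492
bar [379 169   6  26  60] (array([ 540.5, -185.6]), array([67. ,  9.8]), 0.3) z 0.0538
bar [262 179  86  11 585] (array([535.8,  13.2]), array([223.4,  26.4]), 88.87) z 0.0526
all (array([546.2, -62.7]), array([529.6, 176.7]), 89.95)
white [275 166  70   2 132] (array([585.5,  -3.2]), array([185.5,   3.9]), 89.65) 0.023811833000552007
white [380 169   7  24  58] (array([ 541.7, -187.1]), array([59.9, 12.4]), 1.38) 0.06110927465007798
white [390 174  22  13 132] (array([ 535.8, -225.7]), array([46.4, 28. ]), 50.49) 0.08345133021085688
white [279 178  56   9 435] (array([514.2,  50.5]), array([ 95., 224.]), 32.99) 0.052582477830951824
white [275 199  71   2 115] (array([495.9,  -3.8]), array([187.4,   3.3]), 89.9) 0.023816733105563204
side gearbox (array([ 531.9, -155.7]), array([193. , 119.8]), 79.23) 512
```

View pics/crop_top.png

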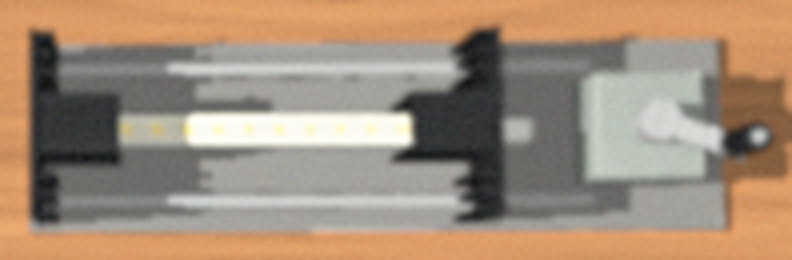

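The crop confirms the lamp strip (about px 120–412, row 129) with the hood mouths at px 120 and 415. The estimated pose is magazine origin ≈ (0.540, 0.0355) with yaw ≈ 0, crank axis ≈ (0.540, −0.215) and knob (0.525, −0.256), which puts the crank at about 0.35 rad. Next I align the tool so tool x = world +y and tool y = world +x.

Request:
{"op": "carry_out", "data": {
  "steps": [0, 0, 0, 0, 0, 7, 100, 0, 0, 0, 0, 0, 7, 100, 0, 0, 0, 0, 0, 7, 100, 0, 0, 0, 0, 0, 7, 100, 0, 0, 0, 0, 0, 7, 100, 0, 0, 0, 0, 0, 7, 100, 0, 0, 0, 0, 0, 7, 100, 0, 0, 0, 0, 0, 7, 100, 0, 0, 0, 0, 0, 7, 100],
  "force": 20
}}

```text
t: 0.85
tcp_pos: [0.2821, 0.5572, 0.222]
eef_rot: [0.708, 0.706, -0.001, 0.0]
ft_force: [0.2, 0.3, -0.3]
finger_gap: 0.613
finger_force: 0.0
```

Request:
{"op": "carry_out", "data": {
  "steps": [-4, 1.2, 0, 0, 0, 0, 100, -4, 1.2, 0, 0, 0, 0, 100, -4, 1.2, 0, 0, 0, 0, 100, -4, 1.2, 0, 0, 0, 0, 100, -4, 1.2, 0, 0, 0, 0, 100, -4, 1.2, 0, 0, 0, 0, 100, -4, 1.2, 0, 0, 0, 0, 100, -4, 1.2, 0, 0, 0, 0, 100, -4, 1.2, 0, 0, 0, 0, 100, -4, 1.2, 0, 0, 0, 0, 100, -4, 1.2, 0, 0, 0, 0, 100, -4, 1.2, 0, 0, 0, 0, 100]
}}

```text
t: 1.85
tcp_pos: [0.4271, 0.0771, 0.2225]
eef_rot: [0.706, 0.708, -0.0, -0.0]
ft_force: [0.7, 0.7, 0.9]
finger_gap: 0.608
finger_force: 0.0
```

Request:
{"op": "carry_out", "data": {
  "steps": [-4, 1.2, 0, 0, 0, 0, 100, -4, 1.2, 0, 0, 0, 0, 100, -4, 1.2, 0, 0, 0, 0, 100, -4, 1.2, 0, 0, 0, 0, 100, -4, 1.2, 0, 0, 0, 0, 100, -4, 1.2, 0, 0, 0, 0, 100, 0, 0, 0, 0, 0, 0, 100, 0, 0, 0, 0, 0, 0, 100]
}}

```text
t: 2.52
tcp_pos: [0.5, -0.1626, 0.222]
eef_rot: [0.708, 0.707, 0.0, -0.0]
ft_force: [-0.8, -0.8, 0.2]
finger_gap: 0.607
finger_force: 0.0
```

Run:
```python
from h import *
import pickle
s=ctrl.read_state();print(s["t"],s["tcp_pos"],R.from_quat(s["eef_rot"]).as_matrix().round(4),s["finger_gap"])
# bar x / hood x by plane rays, knob by side view
d=pickle.load(open("top.pkl","rb"));g=d["image"].min(2).astype(int)
w=g[176:190,282:330]>150
r=np.nonzero(w)[0].mean()+176;print("bar x",onz(d,306,r,.054))
e=pickle.load(open("side.pkl","rb"))
for p in ((.525,-.256,.127),(.525,-.256,.087),(.540,-.215,.107)):print(proj(e,p),proj(d,p))
im=e["image"];cv2.imwrite("pics/knob.png",cv2.resize(im[235:295,340:410],None,fx=6,fy=6,interpolation=cv2.INTER_CUBIC))
k=(im[235:280,365:390].max(2)<50);ys,xs=np.nonzero(k);print(xs.min()+365,xs.max()+365,ys.min()+235,ys.max()+235,xs.mean()+365,ys.mean()+235)
```

```text
2.5167 [ 0.49996338 -0.16258274  0.22204915] [[ 1.6e-03  1.0e+00 -1.0e-04]
 [ 1.0e+00 -1.6e-03  2.0e-04]
 [ 2.0e-04 -1.0e-04 -1.0e+00]] 0.6066674466579173
bar x [0.53843943 0.00951216 0.054     ]
(np.float64(376.9202830154209), np.float64(250.65089112625134)) (np.float64(420.5838072412823), np.float64(183.84232798851974))
(np.float64(374.0773253440708), np.float64(263.288670914265)) (np.float64(414.191237342502), np.float64(185.73731097633944))
(np.float64(366.1476693635831), np.float64(244.13368592545356)) (np.float64(400.0646221159644), np.float64(178.8135761875353))
373 379 254 265 375.61538461538464 259.84615384615387
```

Request:
{"op": "carry_out", "data": {
  "steps": [-3.1, 0.8, 0, 0, 0, 0, 100, -3.1, 0.8, 0, 0, 0, 0, 100, -3.1, 0.9, 0, 0, 0, 0, 100, 0, 0, 4, 0, 0, 0, 100, 0, 0, 4, 0, 0, 0, 100, 0, 0, 3, 0, 0, 0, 100, 0, 0, 2, 0, 0, 0, 100, 0, 0, 0, 0, 0, 0, 100]
}}

```text
t: 3.18
tcp_pos: [0.5212, -0.2491, 0.0879]
eef_rot: [0.706, 0.708, -0.001, -0.006]
ft_force: [1.2, 0.4, -0.4]
finger_gap: 0.61
finger_force: 0.0
```

Request:
{"op": "carry_out", "data": {
  "steps": [0, 0, 0, 0, 0, 0, 255, 0, 0, 0, 0, 0, 0, 255, 0, 0, 0, 0, 0, 0, 255, 0, 0, 0, 0, 0, 0, 255, 0, 0, 0, 0, 0, 0, 255, 0, 0, 0, 0, 0, 0, 255]
}}

```text
t: 3.68
tcp_pos: [0.5253, -0.2535, 0.0936]
eef_rot: [0.706, 0.708, 0.0, 0.001]
ft_force: [-0.3, -0.4, 0.0]
finger_gap: 0.242
finger_force: 0.0
```

Run:
```python
from h import *
s=ctrl.read_state();print(s["t"],s["tcp_pos"],s["ft_force"],s["finger_gap"]*87,s["finger_force"])
c=np.array([.540,-.215]);p=s["tcp_pos"][:2]-c;a0=np.arctan2(-p[0],-p[1]);print(np.hypot(*p),a0)
# clockwise circle, 15 deg rows, radius 45
f=lambda a:np.array([-np.sin(a),-np.cos(a)])*4.5
q=a0+np.radians(15)*np.arange(25)
for i in range(24):
    D=f(q[i+1])-f(q[i]);print(round(D[1],2),round(D[0],2),end=" | ")
d=grab("side");cv2.imwrite("pics/g1.png",cv2.resize(d["image"][190:300,300:440],None,fx=4,fy=4,interpolation=cv2.INTER_CUBIC))
```

```text
3.6833 [ 0.5253012  -0.25350779  0.09364057] [-0.34590208 -0.43579141  0.02938055] 21.02407142020884 0.0
0.0412177690729008 0.36464008477900367
0.56 -1.03 | 0.81 -0.85 | 1.0 -0.62 | 1.13 -0.34 | 1.17 -0.03 | 1.14 0.27 | 1.03 0.56 | 0.85 0.81 | 0.62 1.0 | 0.34 1.13 | 0.03 1.17 | -0.27 1.14 | -0.56 1.03 | -0.81 0.85 | -1.0 0.62 | -1.13 0.34 | -1.17 0.03 | -1.14 -0.27 | -1.03 -0.56 | -0.85 -0.81 | -0.62 -1.0 | -0.34 -1.13 | -0.03 -1.17 | 0.27 -1.14 |
```

View pics/g1.png

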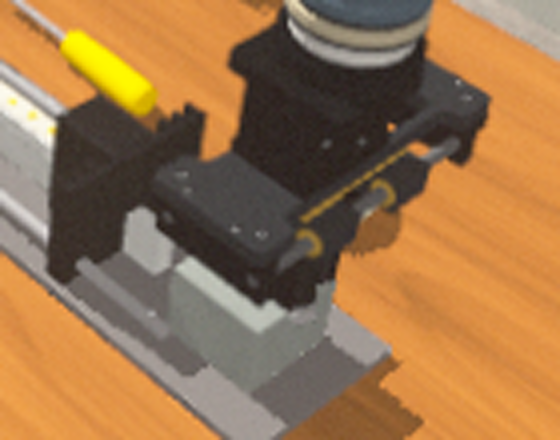

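The view shows the gripper down over the knob, closing along world x, clear of the gearbox and panel (px 330,250). I finish the closing, then start the circle.

Request:
{"op": "carry_out", "data": {
  "steps": [0, 0, 0, 0, 0, 0, 255, 0, 0, 0, 0, 0, 0, 255, 0, 0, 0, 0, 0, 0, 255]
}}

```text
t: 3.98
tcp_pos: [0.5253, -0.2535, 0.0933]
eef_rot: [0.706, 0.708, 0.0, 0.001]
ft_force: [0.3, 0.4, 5.4]
finger_gap: 0.197
finger_force: 20.0
```

Request:
{"op": "carry_out", "data": {
  "steps": [0.56, -1.03, 0, 0, 0, 0, 255, 0.81, -0.85, 0, 0, 0, 0, 255, 0, 0, 0, 0, 0, 0, 255, 0, 0, 0, 0, 0, 0, 255]
}}

```text
t: 4.32
tcp_pos: [0.5058, -0.2391, 0.0933]
eef_rot: [0.706, 0.708, 0.0, -0.0]
ft_force: [-1.1, 1.6, 6.7]
finger_gap: 0.196
finger_force: 20.0
```

Request:
{"op": "carry_out", "data": {
  "steps": [1.0, -0.62, 0, 0, 0, 0, 255, 1.13, -0.34, 0, 0, 0, 0, 255, 1.17, -0.03, 0, 0, 0, 0, 255, 1.14, 0.27, 0, 0, 0, 0, 255, 1.03, 0.56, 0, 0, 0, 0, 255, 0, 0, 0, 0, 0, 0, 255]
}}

```text
t: 4.82
tcp_pos: [0.5056, -0.1839, 0.0933]
eef_rot: [0.706, 0.708, 0.001, 0.001]
ft_force: [1.1, 1.6, 7.5]
finger_gap: 0.203
finger_force: 20.0
```

Request:
{"op": "carry_out", "data": {
  "steps": [0.85, 0.81, 0, 0, 0, 0, 255, 0.62, 1.0, 0, 0, 0, 0, 255, 0.34, 1.13, 0, 0, 0, 0, 255, 0.03, 1.17, 0, 0, 0, 0, 255, -0.27, 1.14, 0, 0, 0, 0, 255, 0, 0, 0, 0, 0, 0, 255]
}}

```text
t: 5.32
tcp_pos: [0.5587, -0.1698, 0.0933]
eef_rot: [0.706, 0.708, 0.0, 0.001]
ft_force: [2.6, -1.0, 6.4]
finger_gap: 0.199
finger_force: 20.0
```

Forces are small. I continue round.

Request:
{"op": "carry_out", "data": {
  "steps": [-0.56, 1.03, 0, 0, 0, 0, 255, -0.81, 0.85, 0, 0, 0, 0, 255, -1.0, 0.62, 0, 0, 0, 0, 255, -1.13, 0.34, 0, 0, 0, 0, 255, -1.17, 0.03, 0, 0, 0, 0, 255, -1.14, -0.27, 0, 0, 0, 0, 255, 0, 0, 0, 0, 0, 0, 255]
}}

```text
t: 5.9
tcp_pos: [0.5829, -0.2287, 0.0933]
eef_rot: [0.707, 0.708, 0.0, 0.0]
ft_force: [-0.9, -2.0, 7.2]
finger_gap: 0.196
finger_force: 20.0
```

Request:
{"op": "carry_out", "data": {
  "steps": [-1.03, -0.56, 0, 0, 0, 0, 255, -0.85, -0.81, 0, 0, 0, 0, 255, -0.62, -1.0, 0, 0, 0, 0, 255, -0.34, -1.13, 0, 0, 0, 0, 255, -0.03, -1.17, 0, 0, 0, 0, 255, 0.27, -1.14, 0, 0, 0, 0, 255, 0, 0, 0, 0, 0, 0, 255, 0, 0, 0, 0, 0, 0, 255]
}}

```text
t: 6.57
tcp_pos: [0.5236, -0.2528, 0.0932]
eef_rot: [0.706, 0.708, -0.0, -0.001]
ft_force: [-2.0, 0.7, 8.8]
finger_gap: 0.199
finger_force: 20.0
```

Run:
```python
from meas import *
s=ctrl.read_state();print(s["t"],s["tcp_pos"],s["ft_force"])
d=grab("top");cv2.imwrite("pics/t2.png",cv2.resize(d["image"][140:225,232:432],None,fx=4,fy=4,interpolation=cv2.INTER_CUBIC))
```

```text
6.5667 [ 0.5236368  -0.25279237  0.0932375 ] [-2.0492365   0.73295018  8.82059959]
```

View pics/t2.png

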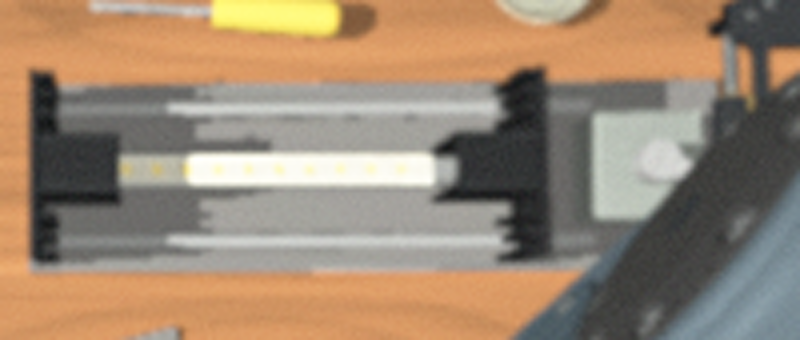

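After winding, the sliding panel has backed off (mouth ≈ px 440–458). The bar has stayed put, with its b end now near px 435–458. I release the knob and go up.

Request:
{"op": "carry_out", "data": {
  "steps": [0, 0, 0, 0, 0, 0, 100, 0, 0, 0, 0, 0, 0, 100, 0, 0, 0, 0, 0, 0, 100, 0, 0, 0, 0, 0, 0, 100, 0, 0, -2, 0, 0, 0, 100, 0, 0, -4, 0, 0, 0, 100, 0, 0, -4, 0, 0, 0, 100, 0, 0, -3, 0, 0, 0, 100, 0, 0, 0, 0, 0, 0, 100, 0, 0, 0, 0, 0, 0, 100]
}}

```text
t: 7.45
tcp_pos: [0.5258, -0.2538, 0.2244]
eef_rot: [0.706, 0.708, 0.0, 0.002]
ft_force: [-0.3, 0.1, -1.1]
finger_gap: 0.609
finger_force: 0.0
```

Run:
```python
from meas import *
s=ctrl.read_state();print(s["t"],s["tcp_pos"],s["ft_force"],s["finger_gap"])
d=grab("top");C=cloud(d)
row=182
for u in range(255,372,1):
    if u<268 or u>325: print(u,(C[row,u]*1000).round(0)[1:],d["image"][row,u])
k=(C[...,2]>.08)&(C[...,2]<.1);k[:150]=0;k[215:]=0;k[:,:232]=0;k[:,375:]=0
N,L,S,c=cv2.connectedComponentsWithStats(k.astype(np.uint8))
for i in range(1,N):
    if S[i,4]>50:print(S[i],rect(C[L==i]))
for u in(285,320):
  w=d["image"][176:190,u].min(1)>150;r=np.nonzero(w)[0]+176;print("bar x",r,onz(d,u,r.mean(),.054))
```

```text
7.45 [ 0.52576279 -0.25376521  0.22444075] [-0.31027025  0.1442993  -1.07647987] 0.6090793265215854
255 [142.  88.] [55 56 52]
256 [140.  89.] [51 50 47]
257 [137.  90.] [53 54 51]
258 [135.  88.] [55 51 49]
259 [132.  90.] [55 55 53]
260 [130.  89.] [58 60 61]
261 [127.  88.] [ 90 108 113]
262 [125.  52.] [125 166 177]
263 [122.  52.] [125 185 199]
264 [119.  56.] [134 183 194]
265 [117.  51.] [154 181 186]
266 [114.  55.] [164 183 185]
267 [112.  52.] [164 180 182]
326 [-42.  54.] [233 251 253]
327 [-45.  54.] [242 251 252]
328 [-47.  56.] [241 250 251]
329 [-51.  51.] [240 250 251]
330 [-53.  52.] [233 249 251]
331 [-56.  54.] [215 248 252]
332 [-58.  55.] [203 249 253]
333 [-61.  52.] [223 250 253]
334 [-63.  56.] [235 249 251]
335 [-66.  54.] [239 250 251]
336 [-68.  54.] [239 249 250]
337 [-71.  53.] [239 248 250]
338 [-73.  55.] [240 250 251]
339 [-77.  48.] [233 241 243]
340 [-82.  36.] [209 221 218]
341 [-84.  38.] [182 187 184]
342 [-87.  39.] [176 179 177]
343 [-89.  42.] [177 180 178]
344 [-92.  39.] [173 177 175]
345 [-86.  84.] [151 156 152]
346 [-87.  89.] [106 110 107
[... 353 characters left out ...]
  90.] [54 55 53]
360 [-122.   89.] [52 52 49]
361 [-125.   87.] [55 56 51]
362 [-127.   90.] [46 48 44]
363 [-130.   87.] [52 50 50]
364 [-132.   89.] [51 49 45]
365 [-133.   93.] [46 47 46]
366 [-137.   90.] [45 42 41]
367 [-140.   87.] [51 49 45]
368 [-142.   88.] [62 62 62]
369 [-166.    7.] [84 85 87]
370 [-169.    5.] [ 99 102 101]
371 [-172.    5.] [102 103 105]
[345 157  24  47 506] (array([ 540.7, -113.8]), array([ 58. , 117.8]), 89.09)
[239 158  23  47 510] (array([539. , 155.1]), array([117.5,  56.2]), 0.0)
bar x [178 179 180 181 182 183 184 185 186] [0.53977027 0.06436404 0.054     ]
bar x [177 178 179 180 181 182 183 184 185 186 187 188 189] [ 0.53680809 -0.02691713  0.054     ]
```

Bar b end is at world y ≈ −0.075, so the a end is at ≈ +0.165. Pocket bottom is ≈ +0.179, the fixed mouth 0.127 and the sliding mouth −0.085. I grip at y ≈ 0.04.

Request:
{"op": "carry_out", "data": {
  "steps": [3.7, 0.2, 0, 0, 0, 0, 130, 3.7, 0.2, 0, 0, 0, 0, 130, 3.7, 0.2, 0, 0, 0, 0, 130, 3.7, 0.2, 0, 0, 0, 0, 130, 3.7, 0.2, 0, 0, 0, 0, 130, 3.7, 0.2, 0, 0, 0, 0, 130, 3.7, 0.1, 0, 0, 0, 0, 130, 3.5, 0.1, 0, 0, 0, 0, 130, 0, 0, 3, 0, 0, 0, 130, 0, 0, 4, 0, 0, 0, 130, 0, 0, 0, 0, 0, 0, 130, 0, 0, 0, 0, 0, 0, 130]
}}

```text
t: 8.5
tcp_pos: [0.5349, 0.0414, 0.1492]
eef_rot: [0.706, 0.708, -0.003, -0.004]
ft_force: [-1.1, -0.2, 0.8]
finger_gap: 0.495
finger_force: 0.0
```

Run:
```python
from meas import *
s=ctrl.read_state();print(s["t"],s["tcp_pos"],s["finger_gap"]*87,R.from_quat(s["eef_rot"]).as_matrix().round(4))
```

```text
8.5 [0.53485313 0.04136372 0.1492165 ] 43.093012667111786 [[-0.0028  0.9999 -0.0101]
 [ 1.      0.0028  0.0013]
 [ 0.0013 -0.0101 -0.9999]]
```

Request:
{"op": "carry_out", "data": {
  "steps": [0, 0, 2.5, 0, 0, 0, 130, 0, 0, 2.5, 0, 0, 0, 130, 0, 0, 2, 0, 0, 0, 130, 0, 0, 1, 0, 0, 0, 130, 0, 0, 0, 0, 0, 0, 130, 0, 0, 0, 0, 0, 0, 130, 0, 0, 0, 0, 0, 0, 130]
}}

```text
t: 9.08
tcp_pos: [0.5395, 0.0404, 0.0741]
eef_rot: [0.706, 0.708, 0.001, 0.001]
ft_force: [0.2, -0.0, 0.5]
finger_gap: 0.489
finger_force: 0.0
```

Request:
{"op": "carry_out", "data": {
  "steps": [0, 0, 1.5, 0, 0, 0, 130, 0, 0, 1.5, 0, 0, 0, 130, 0, 0, 0.9, 0, 0, 0, 130, 0, 0, 0.4, 0, 0, 0, 130, 0, 0, 0, 0, 0, 0, 130, 0, 0, 0, 0, 0, 0, 130]
}}

```text
t: 9.58
tcp_pos: [0.5386, 0.0408, 0.0301]
eef_rot: [0.706, 0.708, 0.0, 0.0]
ft_force: [-0.3, 1.4, -0.4]
finger_gap: 0.489
finger_force: 0.0
```

Request:
{"op": "carry_out", "data": {
  "steps": [0, 0, 0, 0, 0, 0, 255, 0, 0, 0, 0, 0, 0, 255, 0, 0, 0, 0, 0, 0, 255, 0, 0, 0, 0, 0, 0, 255, 0, 0, 0, 0, 0, 0, 255, 0, 0, 0, 0, 0, 0, 255],
  "force": 40
}}

```text
t: 10.08
tcp_pos: [0.5387, 0.0408, 0.0299]
eef_rot: [0.706, 0.708, 0.0, 0.001]
ft_force: [-0.5, 0.6, 2.1]
finger_gap: 0.225
finger_force: 40.0
```

Request:
{"op": "carry_out", "data": {
  "steps": [0.3, 0, -0.05, 0, 0, 0, 255, 0.3, 0, -0.05, 0, 0, 0, 255, 0.2, 0, 0, 0, 0, 0, 255, 0.2, 0, 0, 0, 0, 0, 255, 0, 0, 0, 0, 0, 0, 255, 0, 0, 0, 0, 0, 0, 255]
}}

```text
t: 10.58
tcp_pos: [0.5378, 0.0511, 0.0304]
eef_rot: [0.706, 0.708, -0.0, -0.0]
ft_force: [-0.3, 0.0, -1.7]
finger_gap: 0.225
finger_force: 40.0
```

Run:
```python
from meas import *
s=ctrl.read_state();print(s["t"],s["tcp_pos"],s["ft_force"],s["finger_gap"]*87)
d=grab("top");C=cloud(d)
k=(C[...,2]>.046)&(C[...,2]<.06)&(abs(C[...,0]-.54)<.006)&(C[...,1]<.0)&(C[...,1]>-.09);print("b end y",C[k][:,1].min() if k.any() else None)
i=d["image"][182,325:350].min(1);print(i)
# tilt plan: pivot = a-end bottom corner; tool frame in mag y,z
tcp=np.array([s["tcp_pos"][1],s["tcp_pos"][2]]);ya=.175;z0=.041
lip=np.array([.127,.084])
for dy in(0,):
  prev=None
  for n in range(0,29,4):
    t=np.radians(n);piv=np.array([ya-0.0,z0+.001*min(n/4,2)])
    Rm=np.array([[np.cos(t),np.sin(t)],[-np.sin(t),np.cos(t)]]) # raises -y end
    p=piv+Rm@(tcp-np.array([ya,z0]))
    nrm=Rm@np.array([0,1]);top=(lip-piv)@nrm-.014
    bu=piv+Rm@np.array([-.24,.014]);bl=piv+Rm@np.array([-.24,0])
    print(n,p.round(4),"lip clr",top.round(4),"b up",bu.round(3),"low",bl.round(3))
```

```text
10.5833 [0.5378437  0.05110621 0.03038549] [-0.28450147  0.01412672 -1.74021292] 19.57992223680959
b end y None
[ 68  64  60  66  70  75  75  78  80  84  82  83  88 108 154 185 199 199
 201 191 151  93  55  42  45]
0 [0.0511 0.0304] lip clr 0.029 b up [-0.065  0.055] low [-0.065  0.041]
4 [0.0507 0.0401] lip clr 0.0245 b up [-0.063  0.073] low [-0.064  0.059]
8 [0.0508 0.0497] lip clr 0.0199 b up [-0.061  0.09 ] low [-0.063  0.076]
12 [0.0516 0.0584] lip clr 0.0161 b up [-0.057  0.107] low [-0.06   0.093]
16 [0.053  0.0669] lip clr 0.0122 b up [-0.052  0.123] low [-0.056  0.109]
20 [0.0549 0.0754] lip clr 0.0081 b up [-0.046  0.138] low [-0.051  0.125]
24 [0.0575 0.0837] lip clr 0.0039 b up [-0.039  0.153] low [-0.044  0.141]
28 [0.0606 0.0918] lip clr -0.0003 b up [-0.03   0.168] low [-0.037  0.156]
```

The slide went with no contact force: a end ≈ 0.175, b end ≈ −0.065. Now I tip 20° about the deep end.

Request:
{"op": "carry_out", "data": {
  "steps": [-0.04, 0, -0.55, 0, -2, 0, 255, -0.04, 0, -0.55, 0, -2, 0, 255, -0.04, 0, -0.48, 0, -2, 0, 255, -0.04, 0, -0.48, 0, -2, 0, 255, -0.04, 0, -0.43, 0, -2, 0, 255, 0, 0, 0, 0, 0, 0, 255, 0, 0, 0, 0, 0, 0, 255]
}}

```text
t: 11.22
tcp_pos: [0.5379, 0.0509, 0.0555]
eef_rot: [0.703, 0.706, -0.061, 0.061]
ft_force: [-0.4, 0.6, -1.9]
finger_gap: 0.224
finger_force: 40.0
```

Request:
{"op": "carry_out", "data": {
  "steps": [-0.04, 0, -0.43, 0, -2, 0, 255, -0.04, 0, -0.43, 0, -2, 0, 255, -0.04, 0, -0.43, 0, -2, 0, 255, -0.04, 0, -0.43, 0, -2, 0, 255, -0.04, 0, -0.43, 0, -2, 0, 255, 0, 0, 0, 0, 0, 0, 255, 0, 0, 0, 0, 0, 0, 255, 0, 0, 0, 0, 0, 0, 255]
}}

```text
t: 11.88
tcp_pos: [0.5378, 0.0533, 0.0764]
eef_rot: [0.696, 0.697, -0.123, 0.122]
ft_force: [-0.2, 0.8, -1.8]
finger_gap: 0.226
finger_force: 40.0
```

Run:
```python
from meas import *
s=ctrl.read_state();M=R.from_quat(s["eef_rot"]).as_matrix();print(s["t"],s["tcp_pos"],s["ft_force"],s["finger_gap"]*87,M.round(3))
d=grab("side");cv2.imwrite("pics/s3.png",cv2.resize(d["image"][110:290,220:420],None,fx=3,fy=3,interpolation=cv2.INTER_CUBIC))
```

```text
11.8833 [0.53775602 0.05329739 0.07642915] [-0.16237931  0.75315505 -1.8039469 ] 19.64374706833535 [[-0.002  1.    -0.   ]
 [ 0.94   0.002 -0.341]
 [-0.341 -0.001 -0.94 ]]
```

View pics/s3.png

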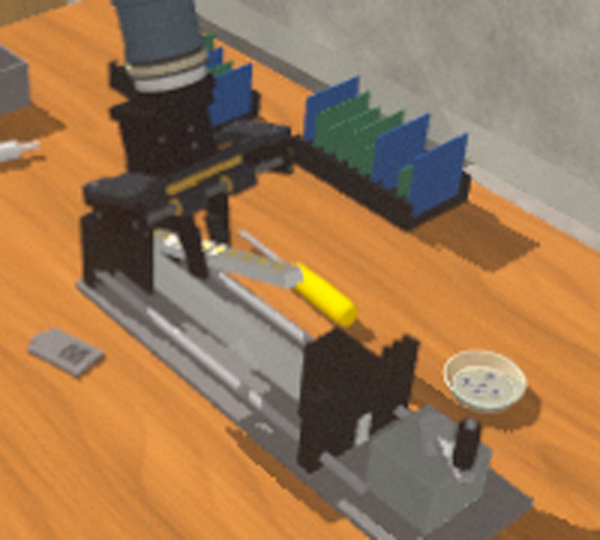

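The picture shows the b end (px 290,275) tipped up and free in the opening, clear of the sliding hood (px 340,340). Contact forces are only the bar's weight. I draw it out along the slant.

Request:
{"op": "carry_out", "data": {
  "steps": [-0.6, 0, 0, 0, 0, 0, 255, -1, 0, 0, 0, 0, 0, 255, -1, 0, 0, 0, 0, 0, 255, -1, 0, 0, 0, 0, 0, 255, -1, 0, 0, 0, 0, 0, 255, -1, 0, 0, 0, 0, 0, 255, -1, 0, 0, 0, 0, 0, 255, -0.9, 0, 0, 0, 0, 0, 255, 0, 0, 0, 0, 0, 0, 255, 0, 0, 0, 0, 0, 0, 255]
}}

```text
t: 12.77
tcp_pos: [0.5384, -0.0173, 0.1027]
eef_rot: [0.696, 0.697, -0.122, 0.123]
ft_force: [0.0, -0.0, -1.4]
finger_gap: 0.223
finger_force: 40.0
```

Request:
{"op": "carry_out", "data": {
  "steps": [-0.35, 0, -0.95, 0, 0, 0, 255, -0.68, 0, -1.88, 0, 0, 0, 255, -0.68, 0, -1.88, 0, 0, 0, 255, -0.68, 0, -1.88, 0, 0, 0, 255, -0.68, 0, -1.88, 0, 0, 0, 255, -0.68, 0, -1.88, 0, 0, 0, 255, -0.68, 0, -1.88, 0, 0, 0, 255, -0.68, 0, -1.88, 0, 0, 0, 255, -0.35, 0, -0.95, 0, 0, 0, 255, 0, 0, 0, 0, 0, 0, 255, 0, 0, 0, 0, 0, 0, 255, 0, 0, 0, 0, 0, 0, 255]
}}

```text
t: 13.77
tcp_pos: [0.5373, -0.0162, 0.2615]
eef_rot: [0.695, 0.697, -0.123, 0.122]
ft_force: [-0.3, 0.3, -1.4]
finger_gap: 0.222
finger_force: 40.0
```

Request:
{"op": "carry_out", "data": {
  "steps": [0, 0, 0, 0, 0, 0, 255, 0, 0, 0, 0, 0, 0, 255, 0, 0, 0, 0, 0, 0, 255, 0, 0, 0, 0, 0, 0, 255, 0, 0, 0, 0, 0, 0, 255, 0, 0, 0, 0, 0, 0, 255]
}}

```text
t: 14.27
tcp_pos: [0.5382, -0.0166, 0.2625]
eef_rot: [0.696, 0.697, -0.123, 0.123]
ft_force: [0.4, 0.1, -0.9]
finger_gap: 0.223
finger_force: 40.0
```

Run:
```python
from meas import *
s=ctrl.read_state();print(s["t"],s["tcp_pos"],s["ft_force"],s["finger_gap"]*87,abs(s["qd"]).max())
d=grab("side");cv2.imwrite("pics/s4.png",cv2.resize(d["image"][60:300,180:440],None,fx=2.4,fy=2.4,interpolation=cv2.INTER_CUBIC))
C=cloud(d);k=(d["image"].min(2)>140)&(C[...,2]>.14)&(C[...,2]<.45)&(abs(C[...,0]-.538)<.03)&(abs(C[...,1])<.25)
P=C[k];print(len(P),P[P[:,1].argmax()],P[P[:,1].argmin()],P[:,2].min())
```

```text
14.2667 [ 0.53822361 -0.01661873  0.26246966] [ 0.37101432  0.07181554 -0.85206228] 19.432107053975834 0.0026079638148422215
371 [0.52959864 0.10370874 0.24127841] [ 0.53508703 -0.12547891  0.3131839 ] 0.2366117388366864
```

View pics/s4.png

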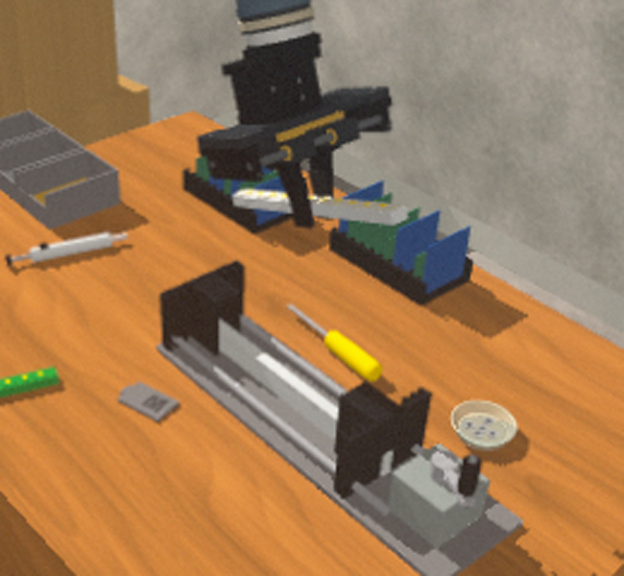

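The picture shows the module held at (320,205), well above the empty magazine (300,370). Its lower end is at z ≈ 0.23 m, against a needed 0.15 m, the arm is at rest, and the bystanders are where they were. Handing in.

```bash
python3 -c "
from plant import ctrl;print(ctrl.hand_in())"
```

```text
the job is handed in; nothing more can be done
None
```

I wound the crank one full turn clockwise, slid, tipped and drew the module out at a slant, and handed in at about 14 s with it held at rest, its lower end about 14 cm above the hoods and the other things left where they were.

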